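# Light the tabletop gas oven with its door down

### The job

Light the tabletop gas oven the safe way. First gently pull the bottom-hinged glass door fully down and leave it down; only then press the lever of the gas dial downwards, past the low and high clicks, to its third, spring-return lighting position and hold it there against the spring. Finish while still holding the lever in the lighting position with the gripper, and do not disturb the crock or the grinder standing on the shelf.

Things in the scene. Friction and masses are not known exactly. Their poses are not given: they have to be found in the camera images.
- oven: Tabletop gas oven of plain steel, fixed, 400 mm wide, 400 mm deep, 340 mm high with a short vent pipe on its roof. Origin: centre of its footprint on the shelf. Its front faces its own -x axis (front face 200 mm from the origin); own y points along the front, to the left of a person facing it; z up. The door is in the left 2/3 of the front, the gas dial on the column on the right 1/3.
- door (a joint): Door angle about a level hinge (parallel to the oven's y) along the door's lower edge: 0 = shut and upright, grows as the top comes out and down, 1.55 = fully down against its stop (level). The door is 258 mm wide, 142 mm tall, 17 mm thick, 0.9 kg, balanced with a stiff hinge: it stays where it is left and moves with a few newtons at the handle. It may start slightly ajar.
- door_handle (a point): Middle of the door's bar handle: a level round steel bar, 16 mm thick and 230 mm long, parallel to the oven's y. It stands 49 mm clear of the door's outer face, 156 mm above the hinge line with the door shut (14 mm above the door's top edge), on two posts 95 mm either side of the middle. With the door fully down it hangs 66 mm below the hinge line and 156 mm out.
- door_hinge (a point): Middle of the door's hinge line, on the oven's front face 147 mm above the shelf. The handle bar's centre is 66 mm in front of it and 156 mm above it when shut, and turns about it with the door.
- lever (a joint): Angle of the gas dial: 0 = off, with the lever 0.52 rad (30 degrees) above level; grows as the lever is pressed down. Clicks where it rests by itself: 0 off, about 0.40 low, about 0.79 high. Lighting position: about 1.18 (lever 0.66 rad below level), hard stop at 1.24; from there it springs back to high when let go. Pressing down on the lever takes 3 to 11 N.
- dial_axis (a point): Point on the dial's axis, 36 mm in front of the oven's front face (the mid-depth of the lever), 232 mm above the shelf. The axis is level, square to the oven's front. The hub is 48 mm across at the oven, 38 mm across at its front, and 48 mm deep.
- lever_pad (a point): Middle of the pressing area on the upper side of the dial's lever, 47 mm along the lever from the axis. The lever is a black bar 14 mm thick and 24 mm deep (24 to 48 mm in front of the oven's front face), reaching 63 mm from the axis, pointing to the oven's -y side (right, for a person facing the oven) and turning with the dial. Press down here.
- crock: Bystander: empty white ceramic crock, 112 mm across, 140 mm high, loose; origin under its centre.
- grinder: Bystander: dark wooden grinder with a turning knob, 54 mm across, 166 mm high, loose; origin under its centre.
- skewer_box: Bystander: red plastic skewer box with a closed hinged lid, 75 x 270 mm, about 70 mm high with its knob, fixed; origin under its centre, long side along its y.

How it is judged (in metres and radians):
On the way, in this order (a step that is already met when the one before it is completed fails the run):
1. the door is lowered fully while the gas is still off (value of joint door above 1.42 rad and value of joint lever below 0.2 rad), for 0.2 s.
2. the dial is held at the lighting position, beyond the low and high clicks (value of joint lever above 1.08 rad and value of joint door above 1.4 rad and contact force between the fingers and lever above 1 N), for 0.5 s.
At the end, for the whole second after the job is handed in: The gripper's fingers hold the dial's lever at the lighting position (beyond 1.08 rad, pushing with more than 1 N), the door is still fully down (beyond 1.4 rad), and crock and grinder stand within 20 mm of where they were (all of step 2 and distance of each of crock, grinder from where it was at the start of the episode below 0.02 m); the arm keeps its last pose, push and grip.
It fails at once if the gas is turned on (dial beyond 0.25 rad) while the door is not down (value of joint lever above 0.25 rad and value of joint door below 1.4 rad).
It fails at once if the door is flung down (faster than 3 rad/s) (velocity of joint door above 3 rad/s).
It fails at once if the crock or the grinder is pushed away or tipped (distance of any of crock, grinder from where it was at the start of the episode above 0.03 m or angle between any of crock, grinder's own z axis and vertical above 0.35 rad).
It also fails if it takes over 51 s, if anything falls off the work surface, if the arm or the gripper's body presses on something with over 40 N, if the wrist force passes 120 N, or if a joint passes its speed limit or range.

### The arm

A 6-joint arm with a two-finger parallel gripper is mounted at the origin on the work surface. World frame = base frame: x ahead of the robot, y to its left, z up, the work surface at z = 0. Lengths are in mm, angles in rad, forces in N, time in s.
With the tool pointing down it reaches from about 275 to 1000 mm from the base axis. Payload 8.4 kg.
Tool frame: the origin (TCP) lies on the centre line of the jaws, within the pads' length; the fingertips stand 25 mm ahead of it and the grasp point (between the pads) lies 6 mm ahead of it; z points along the fingers, x is the direction in which the jaws open and shut, and the axes are right-handed (so a half turn about z gives the same grasp; the last joint's range is limited). The gripper opens to 85 mm and grips with 20 to 120 N. Pads are 22 mm wide; open, the fingers measure 114 mm over their backs; the gripper's body (76 mm by 85 mm) begins 54 mm behind the grasp point. The pads swing forward as they close: fully open they stand 13 mm farther back than shut.
Start: joints at [1.221, 0.353, 1.633, -0, 1.155, -0.002], TCP at [213.018, 587.581, 256.281] pointing down, gripper open.
Joint ranges: [-2.63, 2.63], [-0.92, 2.1], [0.06, 2.66], [-1.3, 4.44], [0, 2.69], [-3.02, 3.02]. Speed limits (rad/s): [2.22, 2.22, 2.79, 3.14, 3.14, 3.14].

### API

Orientations are given as [roll, pitch, yaw] about the fixed x, y, z axes, in that order (R = Rz(yaw) Ry(pitch) Rx(roll)).
In Python, from rig import r gives the robot as it stands. The module is installed in compiled form; this text tells all that it offers.
- The arm moves only by the tool jog_arm, never from a script. Its argument "deltas" is a list of rows, each an object with "gripper": the gripper command: -1 is fully open, 1 is shut, values between are in proportion; "translation": the shift along the world's x, y, z in units of 10 cm (1.0 is 10 cm), a list of three; "dr": the turn, a rotation vector about the world's x, y, z in units of pi/2 rad (1.0 is pi/2 rad), a list of three. In form: [{"gripper": gripper, "translation": [x, y, z], "dr": [wx, wy, wz]}, ...]. A call has 1 to 12 rows; each row shifts and turns the commanded pose from where the row before left it; what a row does not reach is not made up. A row lasts 1/12 s, in which the tool goes at most 41.7 mm and 7.16 degrees, less where a joint would pass 70% of its speed; a pose out of reach is approached as far as the arm can. A call with a number of a shift or a turn outside -1 to 1 is refused whole. A call with a gripper value outside its range is refused whole. The fingers move at their own pace and stop on an object; "squeeze" is the grip in N (left out, the last holds). Time passes only in rows, so rows that do not move let the fingers close. It gives the time, the measured TCP pose, the force and the opening at its end, in the units of the state.
- r.sense(): the state, without advancing time (a new reading comes with each control period).
- r.grab_frame(name): name is "side" or "top"; returns the picture (400x640x3 uint8, blue, green, red); there is no depth.
- r.calibration(name): a dict with "mtx" (3x3 intrinsics, pixels), "world_from_camera" (4x4, takes a point from camera to world coordinates). Camera axes: x right, y down, z forward; pixel columns grow to the right and rows downward; lengths in mm; the calibration is good to about 2 mm. A picture is of the moment at which its call begins. calibration takes no time and is no camera call.
- r.sign_off(): hands the job in, once; it reports no verdict.
The state is a dict: "clock": time; "qpos": joint angles; "qvel": joint speeds; "joint_efforts": joint torques, N m; "eef_pos": TCP position; "tcp_rot": TCP orientation; "contact_force": force on the tool from outside, world axes, zero at the start; "wrist_torque": the same for the moment, N m; "opening": opening from 0.0 (shut) to 1.0 (fully open).
Only numpy, scipy, OpenCV 4.12 (cv2) and the standard library are available. Lean on these libraries where they do the work, as an engineer would, in place of code of your own. Each camera call takes 0.05 s, during which the arm holds its last target. There are 200 camera calls.

## Working session

There is one attempt and no reset: what is moved stays moved. The work goes in short steps, Python scripts to look and compute and a tool call to move; the robot and the scene stay as the last step left them, time stands still between calls to the robot, and variables do not carry over. Pictures are saved under pics/ and viewed, about 8 in all and at most 12, crops included, and the job is handed in when it is done.

Besides the shell and the picture viewer there is one more tool, called after "Call:" by a JSON object that holds its "fn" and its "kwargs". jog_arm: Moves the arm, as the interface text tells. Shifts and turns lie within -1 to 1; 1 stands for 10 cm of shift or pi/2 rad of turn. Its arguments: {"type":"object","properties":{"deltas":{"type":"array"},"squeeze":{"type":"number"}},"required":["deltas"]}

```bash
mkdir -p pics; python3 - <<'E'
from rig import r
import cv2,numpy as np
for n in("side","top"):
    cv2.imwrite(f"pics/{n}0.png",r.grab_frame(n)); c=r.calibration(n); print(n,np.round(c["mtx"],1).tolist(),np.round(c["world_from_camera"],3).tolist())
print(r.sense())
E
```

```text
side [[377.0, 0.0, 317.3], [0.0, 377.0, 201.7], [0.0, 0.0, 1.0]] [[0.911, 0.389, -0.134, 645.621], [0.412, -0.861, 0.297, -299.941], [0.0, -0.326, -0.945, 1212.182], [0.0, 0.0, 0.0, 1.0]]
top [[377.7, 0.0, 318.5], [0.0, 377.7, 199.0], [0.0, 0.0, 1.0]] [[0.017, -0.997, 0.081, 432.324], [-1.0, -0.017, 0.009, 9.094], [-0.007, -0.081, -0.997, 1232.939], [0.0, 0.0, 0.0, 1.0]]
{'clock': 0.1, 'qpos': array([ 1.22058053e+00,  3.53626243e-01,  1.63405684e+00, -1.05938899e-07,
        1.15523054e+00, -2.36269576e-03]), 'qvel': array([-0.00166873, -0.00184021, -0.00272469,  0.0004125 ,  0.00158722,
        0.00069736]), 'joint_efforts': array([ 6.17277728e-04, -6.06353760e+01, -3.42823648e+01, -1.04993419e-04,
        3.95580166e-03, -4.08405214e-06]), 'eef_pos': array([212.88893679, 587.19314207, 255.60842272]), 'tcp_rot': array([-3.14158963e+00,  1.32096051e-03,  1.22294327e+00]), 'contact_force': array([ 0.67351091, -0.71173248, -0.14907056]), 'wrist_torque': array([-0.03799871,  0.04552416,  0.04974394]), 'opening': 0.9985744795516951}
```

View pics/side0.png

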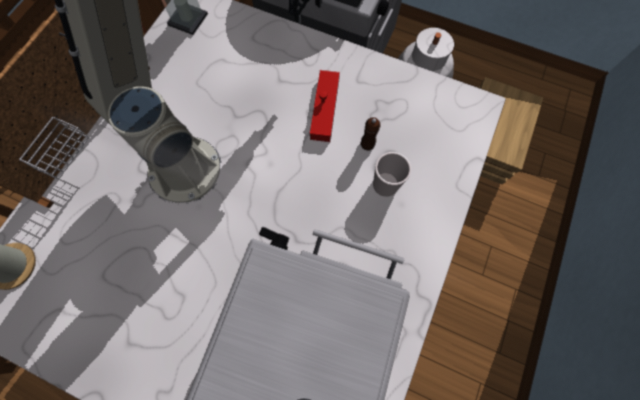

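View pics/top0.png

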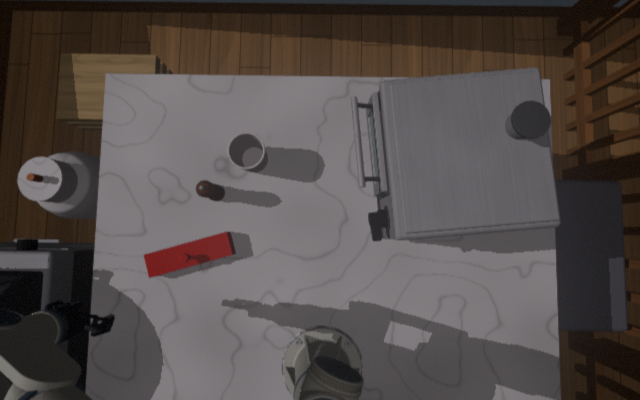

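The side view shows the oven's roof at the bottom, the handle bar from (316,234) to (402,261), and the black lever at (273,238). The top view shows the handle from (356,97) to (363,187), the lever at (377,225), the crock at (247,152) and the grinder at (210,189). The oven front faces world +y. I'll zoom in for exact pixels.

```bash
cat > h.py <<'E'
import cv2,numpy as np
from rig import r
C={n:r.calibration(n) for n in("side","top")}
def ray(n,p):
    c=C[n];T=np.array(c["world_from_camera"]);d=T[:3,:3]@np.linalg.inv(c["mtx"])@[p[0],p[1],1.];return T[:3,3],d
def plane(n,p,z):
    o,d=ray(n,p);return o+d*(z-o[2])/d[2]
def tri(a,b):
    o1,d1=ray("side",a);o2,d2=ray("top",b)
    s=np.linalg.lstsq(np.c_[d1,-d2],o2-o1,rcond=None)[0];p,q=o1+s[0]*d1,o2+s[1]*d2
    return (p+q)/2,np.linalg.norm(p-q)
def proj(n,P):
    c=C[n];T=np.linalg.inv(np.array(c["world_from_camera"]));q=c["mtx"]@(T[:3,:3]@P+T[:3,3]);return q[:2]/q[2]
E
python3 - <<'E'
import cv2,numpy as np
from h import *
s=cv2.imread("pics/side0.png");t=cv2.imread("pics/top0.png")
a=cv2.resize(s[215:295,240:420],None,fx=4.4,fy=4.4,interpolation=cv2.INTER_CUBIC)[:, :792]
cv2.imwrite("pics/cs.png",a)
b=cv2.resize(t[70:250,345:405],None,fx=3.3,fy=3.3,interpolation=cv2.INTER_CUBIC)
b=cv2.rotate(cv2.resize(t[70:250,340:410],None,fx=4.4,fy=4.4,interpolation=cv2.INTER_CUBIC),cv2.ROTATE_90_COUNTERCLOCKWISE)
b=b[:240]if 0 else b[:245]
b=cv2.rotate(cv2.resize(t[70:250,345:400],None,fx=4.4,fy=4.4,interpolation=cv2.INTER_CUBIC),cv2.ROTATE_90_COUNTERCLOCKWISE)
print(a.shape,b.shape)
cv2.imwrite("pics/crop.png",np.vstack([a,b])[:600])
for p in[(380,82),(540,70),(558,228),(393,238)]:print(plane("top",p,340).round())
print("handle",tri((316,234),(356,97)),tri((402,261),(363,187)),tri((402,261),(356,97)),tri((316,234),(363,187)))
for n,im in(("side",s),("top",t)):
    m=(im.max(2)<30).astype(np.uint8); k,l,st,ce=cv2.connectedComponentsWithStats(m)
    print(n,[(x.tolist(),c.round(1).tolist()) for x,c in zip(st[1:],ce[1:]) if 60<x[4]<800])
E
```

```text
(352, 792, 3) (242, 792, 3)
[ 793. -128.  340.]
[ 829. -516.  340.]
[ 446. -546.  340.]
[ 416. -160.  340.]
handle (array([ 618.10413553, -102.37006374,  603.42552897]), np.float64(137.95057278263417)) (array([641.66105741, -89.17858779, 393.01524744]), np.float64(223.22756356124626)) (array([763.85653854, -71.58801935, 316.11722345]), np.float64(1.0781211890299556)) (array([544.32343563, -91.75735799, 290.78257191]), np.float64(7.347488947216034))
side [([252, 0, 57, 22, 577], [282.6, 8.4]), ([337, 0, 24, 7, 92], [350.8, 1.9]), ([377, 0, 12, 16, 140], [382.4, 7.5]), ([59, 12, 17, 39, 254], [67.0, 31.0]), ([301, 15, 66, 31, 565], [333.4, 30.2]), ([72, 56, 20, 42, 238], [80.5, 76.0]), ([362, 124, 15, 25, 210], [368.2, 138.4]), ([172, 133, 19, 15, 174], [182.4, 139.2]), ([260, 229, 28, 20, 239], [274.9, 237.9]), ([0, 360, 14, 12, 95], [6.1, 366.8])]
top [([615, 35, 25, 16, 69], [629.0, 42.1]), ([591, 136, 22, 12, 70], [602.8, 141.3]), ([621, 194, 19, 9, 135], [630.5, 197.9]), ([623, 227, 17, 8, 111], [631.7, 230.5]), ([13, 240, 26, 11, 235], [26.8, 244.9]), ([317, 357, 45, 25, 457], [339.9, 369.6]), ([596, 376, 44, 24, 423], [617.8, 388.0])]
```

View pics/crop.png

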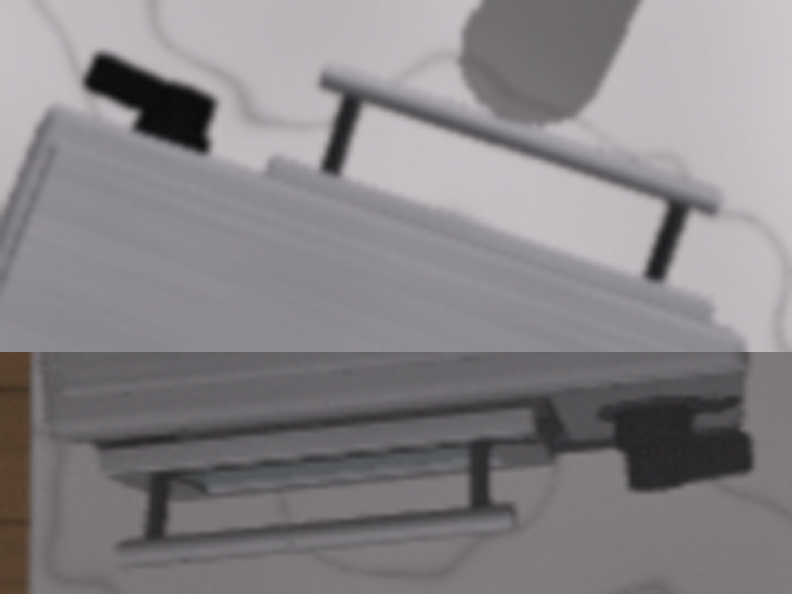

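In the crops, the handle ends are at side (314.1,232.5) and (402.7,260.9), and at top (362.3,187) and (354.3,97.3). The lever is black, pointing to the robot side. The door is at or near shut. Next I triangulate and check.

```bash
python3 - <<'E'
from h import *
S=lambda u,v:(240+u/4.4,215+v/4.4)
T=lambda u,v:(345+(241-(v-352))/4.4,70+u/4.4)
n,e1=tri(S(326,77),T(514,517)); f,e2=tri(S(716,202),T(120,552))
print("near",n.round(1),e1,"far",f.round(1),e2,"len",np.linalg.norm(f-n))
d=f-n; yaw=np.arctan2(d[1],d[0]); print("yaw of oven y",yaw)
# lever tip: tip top-face edge, outer & inner corners
for a,b in(((86,85),(752,470)),((100,55),(752,432))): print("tip",tri(S(*a),T(*b)))
# roof front edge corners & oven side, contour from grey? manual
for p in((380,82),(393,238)): print("roof",plane("top",p,340).round())
print("roof side", plane("side",S(50,107),340), tri(S(50,107),T(745,362)))
m=(n+f)/2; y=np.array([np.cos(yaw),np.sin(yaw),0]); o=np.array([-y[1],y[0],0])
print("mid",m.round(1),"out",o)
for th in(0,.05,.1,.15,.2): 
    out=66*np.cos(th)+156*np.sin(th); up=156*np.cos(th)-66*np.sin(th)
    h=m-o*out; h[2]=147; print(th,"bar z",147+up,"hinge",h.round(1),"oven",(h-o*200-y*(400/6)).round(1),"dial guess",(h+o*36-y*200).round(1))
E
```

```text
near [541.5 -90.5 298.8] 1.901781127079642 far [766.6 -68.2 306.4] 1.1563141296475634 len 226.33691446681243
yaw of oven y 0.09891831246086749
tip (array([ 401.78481952, -133.06522567,  208.90993609]), np.float64(8.185778090109348))
tip (array([ 413.94437824, -135.27555241,  300.37535649]), np.float64(14.444266581846772))
roof [ 793. -128.  340.]
roof [ 416. -160.  340.]
roof side [ 418.61906601 -175.69486012  340.        ] (array([ 413.4249741 , -173.4931682 ,  322.10801263]), np.float64(1.2676546152313792))
mid [654.1 -79.4 302.6] out [-0.09875707  0.99511157  0.        ]
0 bar z 303.0 hinge [ 660.6 -145.1  147. ] oven [ 614.  -350.7  147. ] dial guess [ 458. -129.  147.]
0.05 bar z 299.50641544974997 hinge [ 661.4 -152.7  147. ] oven [ 614.8 -358.3  147. ] dial guess [ 458.8 -136.7  147. ]
0.1 bar z 295.6316442846814 hinge [ 662.1 -160.2  147. ] oven [ 615.5 -365.8  147. ] dial guess [ 459.5 -144.1  147. ]
0.15 bar z 291.385371414765 hinge [ 662.8 -167.5  147. ] oven [ 616.2 -373.1  147. ] dial guess [ 460.2 -151.4  147. ]
0.2 bar z 286.7782103107596 hinge [ 663.5 -174.6  147. ] oven [ 616.9 -380.2  147. ] dial guess [ 461.  -158.5  147. ]
```

Call:
{"fn": "jog_arm", "kwargs": {"deltas": [{"gripper":1,"translation":[0.2,-0.31,0.12],"dr":[0,0,-0.0325]},{"gripper":1,"translation":[0.2,-0.31,0.12],"dr":[0,0,-0.0325]},{"gripper":1,"translation":[0.2,-0.31,0.12],"dr":[0,0,-0.0325]},{"gripper":1,"translation":[0.2,-0.31,0.12],"dr":[0,0,-0.0325]},{"gripper":1,"translation":[0.2,-0.31,0.12],"dr":[0,0,-0.0325]},{"gripper":1,"translation":[0.2,-0.31,0.12],"dr":[0,0,-0.0325]},{"gripper":1,"translation":[0.2,-0.31,0.12],"dr":[0,0,-0.0325]},{"gripper":1,"translation":[0.2,-0.31,0.12],"dr":[0,0,-0.0325]},{"gripper":1,"translation":[0.2,-0.31,0.12],"dr":[0,0,-0.0325]},{"gripper":1,"translation":[0.2,-0.31,0.12],"dr":[0,0,-0.0325]},{"gripper":1,"translation":[0.2,-0.31,0.12],"dr":[0,0,-0.0325]},{"gripper":1,"translation":[0.2,-0.31,0.12],"dr":[0,0,-0.0325]}], "squeeze": 40}}

```text
clock: 1.1
eef_pos: [453.4, 213.8, 400.7]
tcp_rot: [-3.142, 0.0, 0.608]
contact_force: [0.1, 0.4, 0.4]
opening: -0.001
```

Call:
{"fn": "jog_arm", "kwargs": {"deltas": [{"gripper":1,"translation":[0.2,-0.31,0],"dr":[0,0,-0.0324]},{"gripper":1,"translation":[0.2,-0.31,0],"dr":[0,0,-0.0324]},{"gripper":1,"translation":[0.2,-0.31,0],"dr":[0,0,-0.0324]},{"gripper":1,"translation":[0.2,-0.31,0],"dr":[0,0,-0.0324]},{"gripper":1,"translation":[0.2,-0.31,0],"dr":[0,0,-0.0324]},{"gripper":1,"translation":[0.2,-0.31,0],"dr":[0,0,-0.0324]},{"gripper":1,"translation":[0.2,-0.31,0],"dr":[0,0,-0.0324]},{"gripper":1,"translation":[0.2,-0.31,0],"dr":[0,0,-0.0324]},{"gripper":1,"translation":[0.2,-0.31,0],"dr":[0,0,-0.0324]},{"gripper":1,"translation":[0.2,-0.31,0],"dr":[0,0,-0.0324]},{"gripper":1,"translation":[0.03,-0.07,-0.2],"dr":[0,0,0]},{"gripper":1,"translation":[0,0,0],"dr":[0,0,0]}]}}

```text
clock: 2.1
eef_pos: [655.6, -103.8, 376.0]
tcp_rot: [-3.141, 0.005, 0.099]
contact_force: [-1.5, 0.1, -1.9]
opening: -0.004
```

```bash
python3 - <<'E'
from h import *
s=r.grab_frame("side");t=r.grab_frame("top");cv2.imwrite("pics/s1.png",s);cv2.imwrite("pics/t1.png",t)
p=r.sense()["eef_pos"];print(p,r.sense()["tcp_rot"])
tip=p+np.array([0,0,-25]);print(proj("side",tip),proj("top",tip))
a=cv2.resize(s[170:290,250:430],None,fx=2.2,fy=2.2,interpolation=cv2.INTER_CUBIC);b=cv2.resize(t[70:250,320:420],None,fx=2.2,fy=2.2,interpolation=cv2.INTER_CUBIC)
o=np.zeros((400,640,3),np.uint8);o[:a.shape[0],:a.shape[1]]=a;o[:b.shape[0],410:410+b.shape[1]]=b;cv2.imwrite("pics/c1.png",o)
E
```

```text
[ 655.19777463 -101.19820185  379.07657185] [-3.14033608e+00  3.05377438e-03  1.01106875e-01]
[356.46455997 250.44235082] [369.46389212 136.12822279]
```

View pics/c1.png

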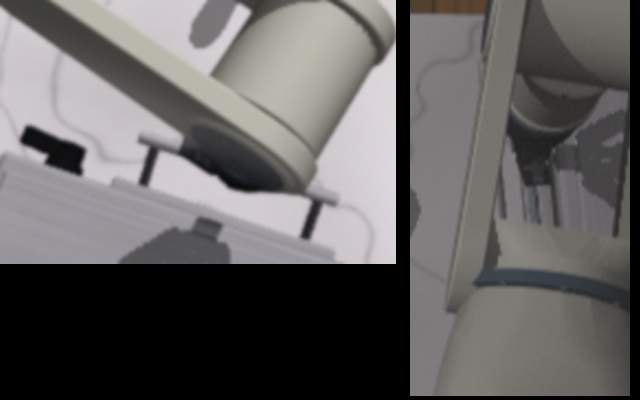

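The crop shows the arm hiding most of the bar. The fingers, at about (538,180) in the crop, lie between the bar and the door top. I'll descend with force checks.

Call:
{"fn": "jog_arm", "kwargs": {"deltas": [{"gripper":1,"translation":[0,-0.03,-0.12],"dr":[0,0,0]},{"gripper":1,"translation":[0,0,-0.12],"dr":[0,0,0]},{"gripper":1,"translation":[0,0,-0.12],"dr":[0,0,0]},{"gripper":1,"translation":[0,0,-0.12],"dr":[0,0,0]},{"gripper":1,"translation":[0,0,-0.12],"dr":[0,0,0]},{"gripper":1,"translation":[0,0,-0.12],"dr":[0,0,0]},{"gripper":1,"translation":[0,0,-0.05],"dr":[0,0,0]},{"gripper":1,"translation":[0,0,0],"dr":[0,0,0]}]}}

```text
clock: 2.87
eef_pos: [655.3, -104.2, 301.3]
tcp_rot: [-3.141, 0.003, 0.102]
contact_force: [1.3, -0.6, -0.3]
opening: 0.002
```

Call:
{"fn": "jog_arm", "kwargs": {"deltas": [{"gripper":1,"translation":[-0.005,0.05,0],"dr":[0,0,0]},{"gripper":1,"translation":[-0.005,0.053,-0.027],"dr":[0,0,0]},{"gripper":1,"translation":[-0.005,0.053,-0.027],"dr":[0,0,0]},{"gripper":1,"translation":[-0.007,0.072,-0.044],"dr":[0,0,0]},{"gripper":1,"translation":[-0.007,0.072,-0.044],"dr":[0,0,0]},{"gripper":1,"translation":[-0.007,0.068,-0.051],"dr":[0,0,0]},{"gripper":1,"translation":[-0.007,0.068,-0.051],"dr":[0,0,0]},{"gripper":1,"translation":[-0.006,0.062,-0.057],"dr":[0,0,0]},{"gripper":1,"translation":[-0.006,0.062,-0.057],"dr":[0,0,0]},{"gripper":1,"translation":[0,0,0],"dr":[0,0,0]}]}}

```text
clock: 3.7
eef_pos: [649.7, -47.0, 265.7]
tcp_rot: [-3.141, 0.002, 0.102]
contact_force: [0.3, 0.5, -1.2]
opening: -0.0
```

Call:
{"fn": "jog_arm", "kwargs": {"deltas": [{"gripper":1,"translation":[-0.006,0.056,-0.063],"dr":[0,0,0]},{"gripper":1,"translation":[-0.006,0.056,-0.063],"dr":[0,0,0]},{"gripper":1,"translation":[-0.005,0.05,-0.069],"dr":[0,0,0]},{"gripper":1,"translation":[-0.005,0.05,-0.069],"dr":[0,0,0]},{"gripper":1,"translation":[-0.004,0.042,-0.073],"dr":[0,0,0]},{"gripper":1,"translation":[-0.004,0.042,-0.073],"dr":[0,0,0]},{"gripper":1,"translation":[-0.004,0.035,-0.077],"dr":[0,0,0]},{"gripper":1,"translation":[-0.004,0.035,-0.077],"dr":[0,0,0]}]}}

```text
clock: 4.37
eef_pos: [646.6, -11.4, 210.2]
tcp_rot: [-3.142, 0.0, 0.101]
contact_force: [0.3, 0.4, 0.8]
opening: 0.0
```

```bash
python3 - <<'E'
from h import *
s=r.grab_frame("side");t=r.grab_frame("top")
p=r.sense();print(p["eef_pos"],p["contact_force"])
a=cv2.resize(s[170:290,250:430],None,fx=2.2,fy=2.2,interpolation=cv2.INTER_CUBIC);b=cv2.resize(t[70:250,320:420],None,fx=2.2,fy=2.2,interpolation=cv2.INTER_CUBIC)
o=np.zeros((400,640,3),np.uint8);o[:a.shape[0],:a.shape[1]]=a;o[:b.shape[0],410:410+b.shape[1]]=b;cv2.imwrite("pics/c2.png",o)
E
```

```text
[645.77693117 -11.223113   209.25702643] [ 0.31933233 -0.47024047 -0.18793618]
```

View pics/c2.png

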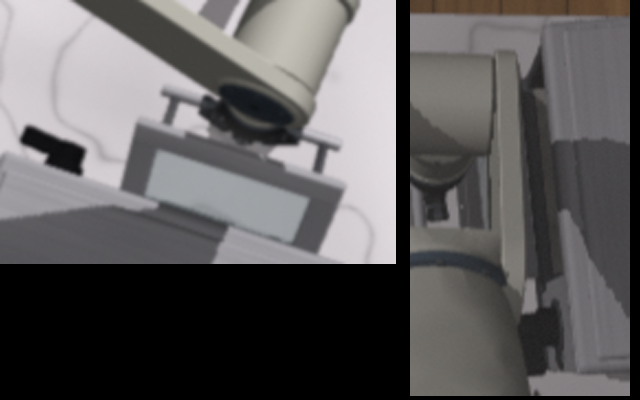

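The door is at about 0.8 rad (outer bar at crop (250,115), lever untouched). Next I lift out, go inward over the door, and press it down from above.

Call:
{"fn": "jog_arm", "kwargs": {"deltas": [{"gripper":1,"translation":[0,0,0.2],"dr":[0,0,0]},{"gripper":1,"translation":[0,0,0.35],"dr":[0,0,0]},{"gripper":1,"translation":[0,0,0.35],"dr":[0,0,0]},{"gripper":1,"translation":[0.02,-0.2,0.05],"dr":[0,0,0]},{"gripper":1,"translation":[0.02,-0.2,0],"dr":[0,0,0]},{"gripper":1,"translation":[0.01,-0.16,0],"dr":[0,0,0]},{"gripper":1,"translation":[0,0,-0.2],"dr":[0,0,0]},{"gripper":1,"translation":[0,0,-0.2],"dr":[0,0,0]},{"gripper":1,"translation":[0,0,-0.08],"dr":[0,0,0]},{"gripper":1,"translation":[0,0,-0.08],"dr":[0,0,0]},{"gripper":1,"translation":[0,0,-0.08],"dr":[0,0,0]}]}}

```text
clock: 5.38
eef_pos: [651.8, -67.9, 241.7]
tcp_rot: [-3.142, 0.0, 0.101]
contact_force: [0.2, -0.7, 0.9]
opening: -0.002
```

Call:
{"fn": "jog_arm", "kwargs": {"deltas": [{"gripper":1,"translation":[0,0,-0.08],"dr":[0,0,0]},{"gripper":1,"translation":[0,0,-0.08],"dr":[0,0,0]},{"gripper":1,"translation":[0,0,-0.08],"dr":[0,0,0]},{"gripper":1,"translation":[0,0,-0.08],"dr":[0,0,0]},{"gripper":1,"translation":[0,0,-0.08],"dr":[0,0,0]},{"gripper":1,"translation":[0,0,-0.08],"dr":[0,0,0]},{"gripper":1,"translation":[0,0,-0.08],"dr":[0,0,0]},{"gripper":1,"translation":[0,0,-0.08],"dr":[0,0,0]},{"gripper":1,"translation":[0,0,-0.04],"dr":[0,0,0]},{"gripper":1,"translation":[0,0,0],"dr":[0,0,0]}]}}

```text
clock: 6.22
eef_pos: [651.0, -67.8, 172.6]
tcp_rot: [-3.141, 0.002, 0.102]
contact_force: [-0.2, -0.3, 0.0]
opening: -0.005
```

Call:
{"fn": "jog_arm", "kwargs": {"deltas": [{"gripper":1,"translation":[0,0,-0.03],"dr":[0,0,0]},{"gripper":1,"translation":[0,0,-0.02],"dr":[0,0,0]},{"gripper":1,"translation":[0,0,0],"dr":[0,0,0]}]}}

```text
clock: 6.47
eef_pos: [651.7, -68.0, 169.0]
tcp_rot: [3.141, 0.0, 0.101]
contact_force: [-0.4, 1.0, 0.7]
opening: 0.001
```

Call:
{"fn": "jog_arm", "kwargs": {"deltas": [{"gripper":1,"translation":[0,0,-0.03],"dr":[0,0,0]},{"gripper":1,"translation":[0,0,-0.03],"dr":[0,0,0]},{"gripper":1,"translation":[0,0,0],"dr":[0,0,0]}]}}

```text
clock: 6.72
eef_pos: [652.0, -68.0, 168.4]
tcp_rot: [3.141, -0.002, 0.101]
contact_force: [-17.9, 2.1, 43.1]
opening: -0.0
```

```bash
python3 - <<'E'
from h import *
s=r.grab_frame("side");t=r.grab_frame("top")
p=r.sense();print(p["eef_pos"],p["contact_force"])
a=cv2.resize(s[170:290,250:430],None,fx=2.2,fy=2.2,interpolation=cv2.INTER_CUBIC);b=cv2.resize(t[70:250,320:420],None,fx=2.2,fy=2.2,interpolation=cv2.INTER_CUBIC)
o=np.zeros((400,640,3),np.uint8);o[:a.shape[0],:a.shape[1]]=a;o[:b.shape[0],410:410+b.shape[1]]=b;cv2.imwrite("pics/c3.png",o)
E
```

```text
[652.0201307 -67.9763205 168.4386024] [-17.4929868    1.71280505  43.02876911]
```

View pics/c3.png

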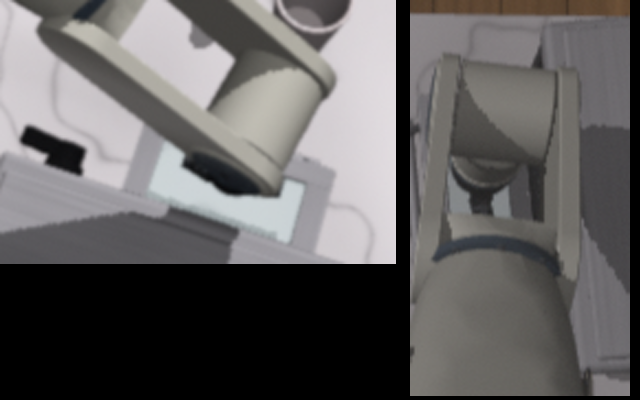

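The door is flat against its stop, with a reaction of 43 N and the tip at hinge height; the lever is still up at crop (50,148). I'll lift off and measure the lever from the clear first pictures, this time with the tip corners paired correctly.

Call:
{"fn": "jog_arm", "kwargs": {"deltas": [{"gripper":1,"translation":[0,0,0.06],"dr":[0,0,0]},{"gripper":1,"translation":[0,0.02,0.3],"dr":[0,0,0]},{"gripper":1,"translation":[0,0.1,0.38],"dr":[0,0,0]},{"gripper":1,"translation":[0,0.1,0.38],"dr":[0,0,0]},{"gripper":1,"translation":[0,0.1,0.38],"dr":[0,0,0]},{"gripper":1,"translation":[0,0.1,0.38],"dr":[0,0,0]},{"gripper":1,"translation":[0,0.1,0.3],"dr":[0,0,0]},{"gripper":1,"translation":[0,0.3,0],"dr":[0,0,0]},{"gripper":1,"translation":[0,0.3,0],"dr":[0,0,0]},{"gripper":1,"translation":[0,0.3,0],"dr":[0,0,0]},{"gripper":1,"translation":[0,0,0],"dr":[0,0,0]}]}}

```text
clock: 7.73
eef_pos: [651.5, 78.8, 381.3]
tcp_rot: [-3.139, -0.001, 0.104]
contact_force: [0.1, -0.9, -0.3]
opening: 0.004
```

```bash
python3 - <<'E'
from h import *
s=r.grab_frame("side");t=r.grab_frame("top");cv2.imwrite("pics/s4.png",s);cv2.imwrite("pics/t4.png",t)
p=r.sense();print(p["eef_pos"],p["contact_force"])
a=cv2.resize(s[195:275,240:420],None,fx=4.4,fy=4.4,interpolation=cv2.INTER_CUBIC)[:300]
b=cv2.rotate(cv2.resize(t[70:250,333:400],None,fx=4.4,fy=4.4,interpolation=cv2.INTER_CUBIC),cv2.ROTATE_90_COUNTERCLOCKWISE)
cv2.imwrite("pics/c4.png",np.vstack([a,b]));print(b.shape)
S=lambda u,v:(240+u/4.4,215+v/4.4)
T=lambda u,v:(345+(241-(v-352))/4.4,70+u/4.4)
print("tip outer",tri(S(102,54),T(752,470)),"tip inner",tri(S(86,88),T(752,432)))
y=np.array([.995,.099,0]);o=np.array([-.099,.995,0])
ax=np.array([660.9,-148,0])+o*36-y*200;ax[2]=232
for d in(-12,12):
  for w in(-7,7):
    P=ax+o*d+(-y*np.cos(.52)+np.array([0,0,1])*np.sin(.52))*63+w*(y*np.sin(.52)+np.array([0,0,1])*np.cos(.52));q=proj("side",P);k=proj("top",P)
    print(d,w,P.round(),"side crop",((q-[240,215])*4.4).round(),"top crop",((k[1]-70)*4.4).round(),(352+241-(k[0]-345)*4.4).round())
E
```

```text
[651.58458165  75.03929689 380.99920651] [-0.1205172   0.24585802 -0.55450958]
(295, 792, 3)
tip outer (array([ 407.98263511, -123.17744053,  254.77215145]), np.float64(4.075736583297827)) tip inner (array([ 408.41498247, -145.50359501,  253.52074955]), np.float64(4.269307468824623))
-12 -7 [ 402. -150.  257.] side crop [68. 89.] top crop 761.0 426.0
-12 7 [ 409. -149.  269.] side crop [76. 87.] top crop 750.0 424.0
12 -7 [ 399. -126.  257.] side crop [83. 51.] top crop 764.0 467.0
12 7 [ 406. -125.  269.] side crop [91. 50.] top crop 753.0 465.0
```

View pics/c4.png

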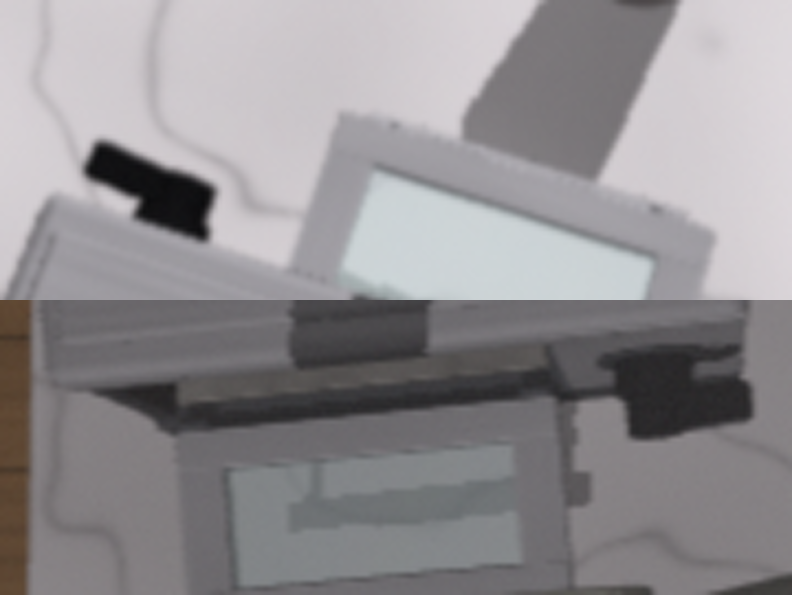

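The picture shows the door fully level and the lever tip at side crop (86..102,175..143) and top crop (752,380..418), at rest in off. The axis comes out at about (465,-129). I'll tilt 20° so the body leans away from the oven, and go above the pad.

Call:
{"fn": "jog_arm", "kwargs": {"deltas": [{"gripper":1,"translation":[-0.232,-0.206,0],"dr":[-0.0221,-0.0022,0]},{"gripper":1,"translation":[-0.232,-0.206,0],"dr":[-0.0221,-0.0022,0]},{"gripper":1,"translation":[-0.232,-0.206,0],"dr":[-0.0221,-0.0022,0]},{"gripper":1,"translation":[-0.232,-0.206,0],"dr":[-0.0221,-0.0022,0]},{"gripper":1,"translation":[-0.232,-0.206,0],"dr":[-0.0221,-0.0022,0]},{"gripper":1,"translation":[-0.232,-0.206,0],"dr":[-0.0221,-0.0022,0]},{"gripper":1,"translation":[-0.232,-0.206,0],"dr":[-0.0221,-0.0022,0]},{"gripper":1,"translation":[-0.232,-0.206,0],"dr":[-0.0221,-0.0022,0]},{"gripper":1,"translation":[-0.232,-0.206,0],"dr":[-0.0221,-0.0022,0]},{"gripper":1,"translation":[-0.232,-0.206,0],"dr":[-0.0221,-0.0022,0]},{"gripper":1,"translation":[0,0,-0.3],"dr":[0,0,0]},{"gripper":1,"translation":[0,0,-0.2],"dr":[0,0,0]}]}}

```text
clock: 8.83
eef_pos: [418.2, -133.4, 330.7]
tcp_rot: [2.792, -0.001, 0.099]
contact_force: [-0.9, 1.4, -0.6]
opening: 0.002
```

Call:
{"fn": "jog_arm", "kwargs": {"deltas": [{"gripper":1,"translation":[0,0,-0.15],"dr":[0,0,0]},{"gripper":1,"translation":[0,0,-0.1],"dr":[0,0,0]},{"gripper":1,"translation":[0,0,0],"dr":[0,0,0]}]}}

```text
clock: 9.08
eef_pos: [418.5, -132.5, 304.4]
tcp_rot: [2.793, 0.004, 0.1]
contact_force: [-1.0, 1.7, -0.8]
opening: -0.001
```

```bash
python3 - <<'E'
from h import *
s=r.grab_frame("side");t=r.grab_frame("top")
p=r.sense();print(p["eef_pos"],p["tcp_rot"],p["contact_force"])
a=cv2.resize(s[170:290,220:400],None,fx=4,fy=4,interpolation=cv2.INTER_CUBIC)[:300,:400];b=cv2.resize(t[180:280,330:430],None,fx=4,fy=4,interpolation=cv2.INTER_CUBIC)[:300]
cv2.imwrite("pics/c5.png",np.hstack([a,b]))
E
```

```text
[ 419.82027209 -132.30383062  306.46768411] [2.79243637e+00 9.40223077e-04 1.00808730e-01] [ 0.69215811  0.89710296 -0.42068717]
```

View pics/c5.png

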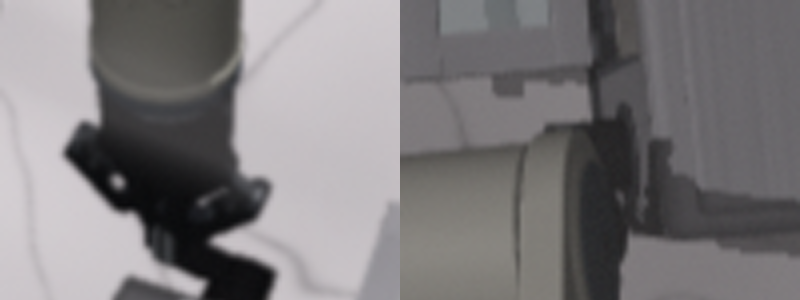

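The side crop shows the closed fingertips at (160,245), right over the lever's outer part. The lever runs from (165,260) to (270,290). The gripper body is clear of the oven, so I press down.

Call:
{"fn": "jog_arm", "kwargs": {"deltas": [{"gripper":1,"translation":[0,0,-0.06],"dr":[0,0,0]},{"gripper":1,"translation":[0,0,-0.06],"dr":[0,0,0]},{"gripper":1,"translation":[0,0,-0.06],"dr":[0,0,0]},{"gripper":1,"translation":[0,0,-0.06],"dr":[0,0,0]},{"gripper":1,"translation":[0,0,0],"dr":[0,0,0]}]}}

```text
clock: 9.6
eef_pos: [419.1, -131.7, 280.9]
tcp_rot: [2.793, 0.002, 0.101]
contact_force: [-1.4, -0.2, 0.2]
opening: 0.003
```

Call:
{"fn": "jog_arm", "kwargs": {"deltas": [{"gripper":1,"translation":[0,0,-0.06],"dr":[0,0,0]},{"gripper":1,"translation":[0,0,-0.06],"dr":[0,0,0]},{"gripper":1,"translation":[0,0,-0.06],"dr":[0,0,0]},{"gripper":1,"translation":[0,0,-0.06],"dr":[0,0,0]},{"gripper":1,"translation":[0,0,0],"dr":[0,0,0]}]}}

```text
clock: 10.02
eef_pos: [419.0, -131.7, 256.6]
tcp_rot: [2.793, 0.003, 0.101]
contact_force: [-0.2, 0.3, -0.4]
opening: 0.001
```

Call:
{"fn": "jog_arm", "kwargs": {"deltas": [{"gripper":1,"translation":[0,0,-0.04],"dr":[0,0,0]},{"gripper":1,"translation":[0,0,-0.04],"dr":[0,0,0]},{"gripper":1,"translation":[0,0,0],"dr":[0,0,0]}]}}

```text
clock: 10.27
eef_pos: [420.2, -131.8, 250.0]
tcp_rot: [2.793, -0.0, 0.102]
contact_force: [-1.5, 0.7, 7.9]
opening: 0.004
```

Spring force of 8 N is now felt. I'll continue towards the stop.

Call:
{"fn": "jog_arm", "kwargs": {"deltas": [{"gripper":1,"translation":[0,0,-0.03],"dr":[0,0,0]},{"gripper":1,"translation":[0,0,-0.03],"dr":[0,0,0]},{"gripper":1,"translation":[0,0,0],"dr":[0,0,0]}]}}

```text
clock: 10.52
eef_pos: [420.5, -131.8, 244.3]
tcp_rot: [2.792, -0.001, 0.102]
contact_force: [0.7, 0.1, 3.7]
opening: 0.002
```

Call:
{"fn": "jog_arm", "kwargs": {"deltas": [{"gripper":1,"translation":[0,0,-0.02],"dr":[0,0,0]},{"gripper":1,"translation":[0,0,-0.01],"dr":[0,0,0]},{"gripper":1,"translation":[0,0,0],"dr":[0,0,0]}]}}

```text
clock: 10.77
eef_pos: [420.0, -131.9, 241.3]
tcp_rot: [2.792, 0.0, 0.101]
contact_force: [-0.5, 0.4, 3.5]
opening: -0.001
```

Call:
{"fn": "jog_arm", "kwargs": {"deltas": [{"gripper":1,"translation":[0,0,-0.02],"dr":[0,0,0]},{"gripper":1,"translation":[0,0,-0.01],"dr":[0,0,0]},{"gripper":1,"translation":[0,0,0],"dr":[0,0,0]}]}}

```text
clock: 11.02
eef_pos: [420.1, -131.9, 238.4]
tcp_rot: [2.792, 0.0, 0.101]
contact_force: [-0.5, -0.3, 6.5]
opening: -0.005
```

Call:
{"fn": "jog_arm", "kwargs": {"deltas": [{"gripper":1,"translation":[0,0,-0.02],"dr":[0,0,0]},{"gripper":1,"translation":[0,0,0],"dr":[0,0,0]},{"gripper":1,"translation":[0,0,0],"dr":[0,0,0]}]}}

```text
clock: 11.27
eef_pos: [420.2, -132.0, 236.7]
tcp_rot: [2.792, -0.0, 0.101]
contact_force: [-1.0, -0.4, 8.7]
opening: 0.001
```

Call:
{"fn": "jog_arm", "kwargs": {"deltas": [{"gripper":1,"translation":[0,0,-0.02],"dr":[0,0,0]},{"gripper":1,"translation":[0,0,0],"dr":[0,0,0]},{"gripper":1,"translation":[0,0,0],"dr":[0,0,0]}]}}

```text
clock: 11.52
eef_pos: [420.3, -132.1, 234.9]
tcp_rot: [2.792, -0.0, 0.101]
contact_force: [-0.5, 1.2, 11.4]
opening: 0.003
```

```bash
python3 - <<'E'
from h import *
s=r.grab_frame("side");t=r.grab_frame("top");cv2.imwrite("pics/s6.png",s);cv2.imwrite("pics/t6.png",t)
p=r.sense();print(p["eef_pos"],p["contact_force"])
a=cv2.resize(s[170:290,220:400],None,fx=4,fy=4,interpolation=cv2.INTER_CUBIC)[:460,:400];b=cv2.resize(t[150:265,330:430],None,fx=4,fy=4,interpolation=cv2.INTER_CUBIC)[:460]
cv2.imwrite("pics/c6.png",np.hstack([a,b]))
E
```

```text
[ 420.3093733  -132.05115405  234.95977664] [-1.30456809  1.31181882 10.98705596]
```

View pics/c6.png

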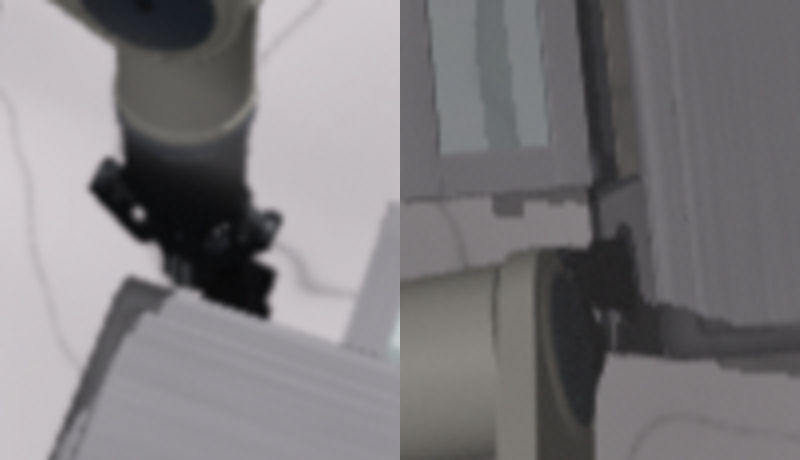

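The side crop shows the fingers pressing beside the hub, the lever pushed down out of sight behind the roof edge, and the door still level. Spring force is 11 N. I'll probe for the hard stop.

Call:
{"fn": "jog_arm", "kwargs": {"deltas": [{"gripper":1,"translation":[0,0,-0.02],"dr":[0,0,0]},{"gripper":1,"translation":[0,0,0],"dr":[0,0,0]},{"gripper":1,"translation":[0,0,0],"dr":[0,0,0]}]}}

```text
clock: 11.87
eef_pos: [420.7, -132.2, 233.6]
tcp_rot: [2.791, -0.001, 0.101]
contact_force: [-3.8, 1.9, 18.4]
opening: -0.001
```

Call:
{"fn": "jog_arm", "kwargs": {"deltas": [{"gripper":1,"translation":[0,0,-0.015],"dr":[0,0,0]},{"gripper":1,"translation":[0,0,0],"dr":[0,0,0]},{"gripper":1,"translation":[0,0,0],"dr":[0,0,0]},{"gripper":1,"translation":[0,0,0],"dr":[0,0,0]},{"gripper":1,"translation":[0,0,0],"dr":[0,0,0]},{"gripper":1,"translation":[0,0,0],"dr":[0,0,0]},{"gripper":1,"translation":[0,0,0],"dr":[0,0,0]},{"gripper":1,"translation":[0,0,0],"dr":[0,0,0]},{"gripper":1,"translation":[0,0,0],"dr":[0,0,0]}]}}

```text
clock: 12.62
eef_pos: [421.0, -132.3, 233.1]
tcp_rot: [2.791, -0.002, 0.101]
contact_force: [-6.8, 4.2, 28.9]
opening: -0.001
```

Stop-like stiffness: 29 N with almost no further travel. I'll check that this is really the lever's stop and not the gripper touching the hub, using the moment and geometry.

```bash
python3 - <<'E'
from h import *
from scipy.spatial.transform import Rotation as R
p=r.sense();Q=R.from_euler("xyz",p["tcp_rot"]).as_matrix();e=p["eef_pos"];F=p["contact_force"];M=p["wrist_torque"]
print(F,M, "tool F",Q.T@F,"tool M",Q.T@M)
# knuckle pixel on the gripper's x-z plane
for px in((286,227),(248,215),(265,238)):
    o,d=ray("side",px);n=Q[:,1];P=o+d*((e-o)@n)/(d@n);print(px,P.round(),"tool",(Q.T@(P-e)).round())
# contact point on the tool z-axis levels, moment taken about TCP
f=Q.T@F;m=Q.T@M*1000
for z in(0,25,-20):print(z,"x",(-(m[1]-z*f[0])/f[2]).round(1),"y",((m[0]+z*f[1])/f[2]).round(1))
# lever angle from tip height for several inner-corner positions
for a in(31.5,34,37,40):
    zc=e[2]-25*.94-11*.342-232;ph=np.linspace(0,1,1001);rr=(a-7*np.sin(ph))/np.cos(ph);zz=-rr*np.sin(ph)+7*np.cos(ph);print(a,zc.round(1),"lever",.52+ph[np.argmin(abs(zz-zc))])
E
```

```text
[-6.78205921  4.23569668 28.86430569] [-0.58546504  0.79279629 -0.33441182] tool F [ -6.25629052   5.32577868 -28.80243926] tool M [-0.50305539 -0.91082272  0.02153576]
(286, 227) [ 471. -105.  293.] tool [ 53.  -0. -64.]
(248, 215) [ 369. -116.  292.] tool [-50.   0. -62.]
(265, 238) [ 418. -139.  215.] tool [-4. -0. 20.]
0 x -31.6 y 17.5
25 x -26.2 y 12.8
-20 x -36.0 y 21.2
31.5 -26.2 lever 1.385
34 -26.2 lever 1.34
37 -26.2 lever 1.291
40 -26.2 lever 1.2469999999999999
```

The knuckles sit at z≈293, well above the hub (256). The moment fits a contact at the fingertip corner, taken about a flange roughly 150 mm back, and the tip height then gives lever ≈1.24, the hard stop. Last I'll check the bystanders and the door, then hand in.

```bash
python3 - <<'E'
from h import *
t0=cv2.imread("pics/top0.png");t=r.grab_frame("top");t4=cv2.imread("pics/t4.png")
for n,(x,y,w,h) in {"crock":(227,132,40,42),"grinder":(193,178,24,24)}.items():
    m=cv2.matchTemplate(t[y-8:y+h+8,x-8:x+w+8],t0[y:y+h,x:x+w],cv2.TM_CCOEFF_NORMED);print(n,cv2.minMaxLoc(m)[1::2],"shift px",np.subtract(cv2.minMaxLoc(m)[3],8))
a=(80,338,190,384) # door region, vs. right after opening (t4)
print("door diff",cv2.absdiff(t[100:185,345:375],t4[100:185,345:375]).mean())
m=cv2.matchTemplate(t[90:200,338:390],t4[150:195,350:385],cv2.TM_CCOEFF_NORMED);print(cv2.minMaxLoc(m)[1::2],"expect (12,60)")
s=r.sense();print(s["clock"],s["eef_pos"],s["contact_force"]);r.sign_off()
E
```

```text
crock (0.9989147186279297, (8, 8)) shift px [0 0]
grinder (0.9991874694824219, (8, 8)) shift px [0 0]
door diff 5.134248366013072
(0.9989877939224243, (12, 60)) expect (12,60)
12.6667 [ 420.96339681 -132.27412496  233.04071713] [-5.9864586   4.3130784  29.07020654]
the job is handed in; nothing more can be done
```

The oven door is fully down, and the job was handed in at 12.7 s with the closed fingers still holding the lever down. No verdict was reported.

- **Door:** I hooked the handle bar with the closed fingers and pulled it to about 0.8 rad. I then pressed the door down from above onto its stop, where it pushed back with about 43 N. In the last picture it had not moved since then.
- **Lever:** With the tool tilted 20°, I pressed it down through the clicks to what behaves like its hard stop. The spring force reached about 11 N, then rose to 29 N with almost no further travel. The lever itself was hidden from both cameras at the end, so its angle is inferred: about 1.24 rad, from the tip height and the contact point.
- **Crock and grinder:** Both showed a shift of 0 pixels in the top view.

**Checks that disagreed:**
- If the contact is taken at the nominal edge of the fingers, the lever angle comes out at 1.29 to 1.39 rad, past the 1.24 stop. The wrist moment pointed to a contact nearer the finger centre, which gives 1.24. That relies on my assumption that the moment is measured about a point roughly 150 mm behind the TCP, because taking it about the TCP does not fit.
- My first dial estimate was about 6 mm off in x and was corrected from the lever tip in both views. The tip rays still missed each other by about 4 mm.

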